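# Earth yourself, then set the three keys of a controller board

## Robot

A 7-joint arm with a two-finger parallel gripper is mounted at the origin on the work surface. World frame = base frame: x ahead of the robot, y to its left, z up, the work surface at z = 0. Lengths are in mm, angles in rad, forces in N, time in s.
With the tool pointing down it reaches from about 400 to 875 mm from the base axis. Payload 4.4 kg.
Tool frame: the origin (TCP) lies on the centre line of the jaws, within the pads' length; the fingertips stand 22 mm ahead of it and the grasp point (between the pads) lies 3 mm ahead of it (env.tip_reach is the distance from the TCP to the fingertips, in mm); z points along the fingers, y is the line along which they close (so a half turn about z gives the same grasp; the last joint's range is limited). The gripper opens to 85 mm and grips with 20 to 120 N. Pads are 22 mm wide; open, the fingers measure 114 mm over their backs; the gripper's body (76 mm by 85 mm) begins 54 mm behind the grasp point. The pads swing forward as they close: fully open they stand 13 mm farther back than shut.
Start: joints at [1.196, 0.628, 0.038, 1.517, -0.027, 0.996, -0.02], TCP at [197.572, -619.26, 253.313] pointing down, gripper open.
Joint ranges: [-3.06, 3.06], [-0.37, 2.12], [-1.25, 1.32], [0.18, 2.47], [-1.1, 4.24], [0.23, 1.98], [-2.94, 2.94]. Speed limits (rad/s): [2.57, 2.57, 3.14, 3.14, 3.14, 3.14, 3.14].

## Interface

Orientations are given as [roll, pitch, yaw] about the fixed x, y, z axes, in that order (R = Rz(yaw) Ry(pitch) Rx(roll)).
In Python, from cell import get_state, viewer, workorder, env gives the robot as it stands.
- The arm moves only by the tool arm_command, never from a script. Its argument "motion" is a list of rows, each a list of 4 numbers: the shift along the tool's x, y, z in mm, then the turn about the tool's z in degrees. A call has exactly 5 rows; each row shifts and turns the commanded pose from where the row before left it, along the tool's axes as they then stand; what a row does not reach is not made up. A row lasts 1/8 s, in which the tool goes at most 62.5 mm and 10.7 degrees, less where a joint would pass 70% of its speed; a pose out of reach is approached as far as the arm can. A call is refused whole if a number of a shift passes 62.5 or a number of a turn 10.7, either way. A call with a gripper value outside its range is refused whole. "fingers" is the closure, from -1 (fully open) to 1 (shut), set as the call begins (left out, the last holds). The fingers move at their own pace and stop on an object; the grip force is fixed at half the most. Time passes only in rows, so rows that do not move let the fingers close, or fill a call up. It gives the time, the measured TCP pose, the force, the opening and the grip force at its end, in the units of the state.
- get_state(): the state, without advancing time (a new reading comes with each control period).
- viewer.grab_frame(name): name is "side" or "top"; returns (picture, depth): 384x512x3 uint8, blue, green, red; 384x512 float32, mm along the optical axis (not along the pixel's ray), 0 where there is no reading.
- viewer.camera_params(name): a dict with "camera_matrix" (3x3 intrinsics, pixels), "R" (3x3) and "t" (3): a world point X has camera coordinates R X + t. Camera axes: x right, y down, z forward; pixel columns grow to the right and rows downward; lengths in mm; the calibration is good to about 2 mm. A picture is of the moment at which its call begins. camera_params takes no time and is no camera call.
- workorder.finish_job(): hands the job in; it is judged then, once.
The state is a dict: "time_s": time; "joints": joint angles; "joint_velocities": joint speeds; "effort": joint torques, N m; "eef_pos": TCP position; "tcp_rot": TCP orientation; "contact_force": force on the tool from outside, world axes, zero at the start; "ft_torque": the same for the moment, N m; "opening": finger opening in mm; "finger_force": force on a finger pad.
Only numpy, scipy, OpenCV 4.12 (cv2) and the standard library are available. Lean on these libraries where they do the work, as an engineer would, in place of code of your own. Each camera call takes 0.05 s, during which the arm holds its last target. There are 200 camera calls.

## Task

Before a freshly soldered controller board goes to burn-in, discharge yourself by touching the bare steel disc of the earthing pad for a moment, then press the board's three white latching keys fully in, one at a time and lightly: first the long one, then the square one, then the round one. Only touch: do not lift or shove the board, and leave everything else on the bench as it is.

Things in the scene. Friction and masses are not known exactly. Their poses are not given: they have to be found in the camera images.
- board: Dark green circuit board 160 x 120 x 4 mm, 0.3 to 0.5 kg, loose on four corner stand-offs, at any yaw. Origin: bench level under its centre; x along the 160 mm side, z up; upper face 19 mm above the bench. It carries three white keys in black collars 10 mm high; its other parts are at most 13 mm high, 30 mm or more from a key. Press with no more than 25 N.
- key_long (a joint): Seen from above its flat white top is an oblong 44 x 18 mm, long along the board's x. It stands 24 mm above the board's upper face and sinks straight down 12 mm; joint value in m, 0 = out, 0.012 = at its hard stop. The resistance rises evenly from 4 N to 7 N over the travel; it stays where it is left, and is latched once 8 mm in: 10 to 12 mm deep is well pressed.
- key_square (a joint): Seen from above its flat white top is a square 26 x 26 mm. It stands 24 mm above the board's upper face and sinks straight down 12 mm; joint value in m, 0 = out, 0.012 = at its hard stop. The resistance rises evenly from 4 N to 7 N over the travel; it stays where it is left, and is latched once 8 mm in: 10 to 12 mm deep is well pressed.
- key_round (a joint): Seen from above its flat white top is a disc 28 mm across. It stands 24 mm above the board's upper face and sinks straight down 12 mm; joint value in m, 0 = out, 0.012 = at its hard stop. The resistance rises evenly from 4 N to 7 N over the travel; it stays where it is left, and is latched once 8 mm in: 10 to 12 mm deep is well pressed.
- key_long_top (a point): centre of the top face of the long key (moves with it); z of its axes is up, 43 mm above the bench while the key stands out, 31 mm when fully in. Board frame x, y: -48, 22 mm.
- key_square_top (a point): centre of the top face of the square key (moves with it); z of its axes is up, 43 mm above the bench while the key stands out, 31 mm when fully in. Board frame x, y: 4, -30 mm.
- key_round_top (a point): centre of the top face of the round key (moves with it); z of its axes is up, 43 mm above the bench while the key stands out, 31 mm when fully in. Board frame x, y: 50, 24 mm.
- earth_plate: Bare steel touch disc of the earthing pad, 46 mm across; origin: centre of its top face, 34 mm above the bench, z up. Sprung: it sinks up to 8 mm at 0.5 N per mm and comes back. Rest on it with 1 to 4 N for about half a second; never over 25 N. It sits on a black foot 80 x 80 x 14 mm (round collar 22 mm high) fixed to the bench, left or right of the board.
- spool: Bystander, loose: reel of solder wire 56 mm across, 40 mm high; origin under its centre.
- flux: Bystander, loose: small clear flux bottle 32 mm across, 75 mm high; origin under its centre.
- tray: Bystander, loose: open black parts tray 120 x 90 x 30 mm; origin under its centre.
- driver: Bystander, loose: screwdriver 170 mm long, lying; it lies along its x.
- tweezers: Bystander, loose: steel tweezers 120 x 12 x 6 mm, lying along x; origin under the centre.
- meter: Bystander, loose: hand multimeter 160 x 78 x 34 mm (knob to 43 mm), lying face up; origin under its centre.
- pillar: Bystander, loose: upright brass spacer 12 mm across, 45 mm high; origin under its centre.
Mind the look-alikes: they are no part of the job. What is shaped like the board but turquoise is not meant. Leave any green look-alike of the part that bears earth_plate alone.

How it is judged (in metres and radians):
On the way, in this order (a step that is already met when the one before it is completed fails the run):
1. the earthing disc is touched while all three keys still stand out (contact force between the fingers and earth_plate above 0.4 N and value of joint each of key_long, key_square, key_round below 0.003 m), for 0.1 s.
2. the long key is in, the square and round keys still out (value of joint key_long above 0.008 m and value of joint each of key_square, key_round below 0.003 m), for 0.1 s.
3. the long and square keys are in, the round key still out (value of joint each of key_long, key_square above 0.008 m and value of joint key_round below 0.003 m), for 0.1 s.
4. all three keys are in (value of joint each of key_long, key_square, key_round above 0.008 m), for 0.1 s.
At the end, for the whole second after the job is handed in: All three keys are pressed in by more than 8 of their 12 mm, and the board lies level and at rest within 20 mm of where it lay (all of step 4 and distance of board from where it was at the start of the episode below 0.02 m and angle between board's own z axis and vertical below 0.05 rad and linear speed of board below 0.02 m/s); the robot touches nothing.
It fails at once if the board is pressed harder than 25 N (contact force between the fingers and board above 25 N).
It fails at once if the earthing disc is pressed harder than 25 N (contact force between the fingers and earth_plate above 25 N).
It fails at once if the board is lifted more than 10 mm or shoved more than 20 mm (height (world z) of board above 0.01 m or distance of board from where it was at the start of the episode above 0.02 m).
It fails at once if a bystander is moved more than 25 mm (distance of any of spool, flux, tray, driver, tweezers, meter, pillar from where it was at the start of the episode above 0.025 m).
It also fails if it takes over 58 s, if anything falls off the work surface, if the arm or the gripper's body presses on something with over 40 N, if the wrist force passes 120 N, or if a joint passes its speed limit or range.

## Working session

There is one attempt and no reset: what is moved stays moved. The work goes in short steps, Python scripts to look and compute and a tool call to move; the robot and the scene stay as the last step left them, time stands still between calls to the robot, and variables do not carry over. Pictures are saved under pics/ and viewed, at most 10 in all, crops included, and the job is handed in when it is done.

Besides the shell and the picture viewer there is one more tool, called after "Request:" by a JSON object that holds its "op" and its "data". arm_command: Moves the arm, as the interface text tells. Its arguments: {"type":"object","properties":{"motion":{"type":"array"},"fingers":{"type":"number"}},"required":["motion"]}

```bash
mkdir -p pics; python3 - <<'E'
from cell import get_state, viewer, env
import cv2,numpy as np
for n in("top","side"):
    p,d=viewer.grab_frame(n); cv2.imwrite(f"pics/{n}0.png",p); np.save(f"pics/{n}0.npy",d)
s=get_state();print(s["time_s"],s["eef_pos"],s["tcp_rot"],s["opening"],s["contact_force"])
E
```

```text
0.1 [ 197.42444769 -618.72362459  252.47423357] [-3.13983198e+00  4.35352874e-06  3.08842193e-01] 85.09204064316475 [ 0.78879506 -0.23074083 -0.11549685]
```

View pics/top0.png

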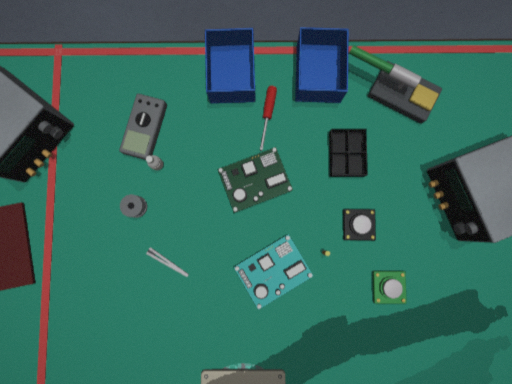

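View pics/side0.png

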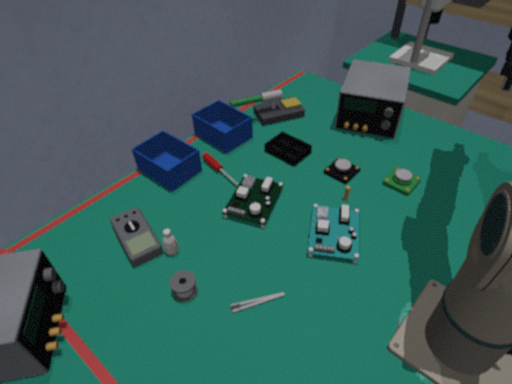

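The top view shows two boards: dark green at (255,180), which is the one meant, and turquoise at (273,271), a look-alike. There are two pads: black foot at (361,225), which is meant, and green at (390,288), a look-alike. I'll check this choice in one crop and measure.

```bash
cat > h.py <<'E'
import cv2,numpy as np
from cell import viewer
def world(n,uv,z):  # ray-plane at height z
    c=viewer.camera_params(n);K,R,t=map(np.array,(c["camera_matrix"],c["R"],c["t"]))
    r=R.T@np.linalg.inv(K)@np.array([*uv,1.]);o=-R.T@t
    return o+r*(z-o[2])/r[2]
def proj(n,X):
    c=viewer.camera_params(n);K,R,t=map(np.array,(c["camera_matrix"],c["R"],c["t"]))
    p=K@(R@np.array(X,float)+t);return p[:2]/p[2]
def blobs(n,p,d,box):
    u0,v0,u1,v1=box;g=p[v0:v1,u0:u1].astype(int);m=((g.min(2)>125)&(g.max(2)-g.min(2)<40)).astype(np.uint8)
    k,l,s,c=cv2.connectedComponentsWithStats(m,connectivity=4)
    for i in range(1,k):
        if s[i,4]<4:continue
        uv=c[i]+[u0,v0];dd=np.median(d[v0:v1,u0:u1][l==i])
        cc=viewer.camera_params(n);R,t=np.array(cc["R"]),np.array(cc["t"])
        z=(R.T@(dd*np.linalg.inv(cc["camera_matrix"])@np.array([*uv,1])-t))[2]
        print(n,uv.round(1),s[i,2:],"z",z.round(1),"xy",world(n,uv,z)[:2].round(1))
E
python3 - <<'E'
from h import *
p=cv2.imread("pics/top0.png");d=np.load("pics/top0.npy")
blobs("top",p,d,(215,145,297,215));blobs("top",p,d,(342,208,380,243))
q=cv2.imread("pics/side0.png");e=np.load("pics/side0.npy")
blobs("side",q,e,(220,170,288,228));blobs("side",q,e,(323,155,362,183))
a=cv2.resize(p[140:250,210:390],None,fx=4.4,fy=4.4,interpolation=cv2.INTER_CUBIC);cv2.imwrite("pics/c1.png",a)
E
```

```text
top [261.2 146.9] [ 3  5 11] z 16.7 xy [654.4 -48.3]
top [273.8 149.6] [ 3  5 12] z 25.7 xy [645.1 -80.3]
top [268.2 159.2] [ 16  13 133] z 29.5 xy [619.7 -65.6]
top [248.6 167.2] [ 12  13 108] z 44.2 xy [596.6 -16.6]
top [220.  169.8] [ 3  4 10] z 26.1 xy [593.6  56.3]
top [226.5 180.5] [ 8 17 48] z 32.7 xy [565.3  39.2]
top [275.7 179.2] [ 18  13 132] z 43.7 xy [566.5 -83.6]
top [289.2 187.8] [ 4  4 11] z 25.8 xy [ 547.1 -118.2]
top [239. 194.] [11 11 97] z 44.3 xy [530.    7.1]
top [260.3 193.2] [ 4  4 12] z 34.5 xy [532.7 -45.5]
top [255.4 198.1] [ 4  3 11] z 33.9 xy [520.7 -33.1]
top [234.9 208.6] [ 3  4 11] z 25.7 xy [495.1  18.3]
top [361.7 224.1] [ 18  19 258] z 34.5 xy [ 455.4 -294.8]
side [245.  175.5] [ 3  4 10] z 26.2 xy [646.4 -78.8]
side [230.8 178.2] [3 3 5] z 17.0 xy [677.2 -51. ]
side [266.7 182.1] [10 12 75] z 43.6 xy [568.2 -82.9]
side [280.  183.3] [3 3 7] z 26.3 xy [ 548.8 -117.7]
side [242.1 190.1] [11  9 74] z 43.9 xy [597.9 -15.9]
side [267.  197.5] [3 2 6] z 34.2 xy [534.9 -45.1]
side [267.8 202.4] [3 2 5] z 33.5 xy [521.9 -33. ]
side [254.7 206.4] [11  8 70] z 44.2 xy [531.2   7.8]
side [224.2 210. ] [ 4  3 10] z 25.7 xy [596.   56.3]
side [262.4 219.9] [ 4  3 11] z 25.5 xy [497.   17.7]
side [342.7 163.7] [ 14  10 106] z 34.6 xy [ 456.7 -294. ]
```

View pics/c1.png

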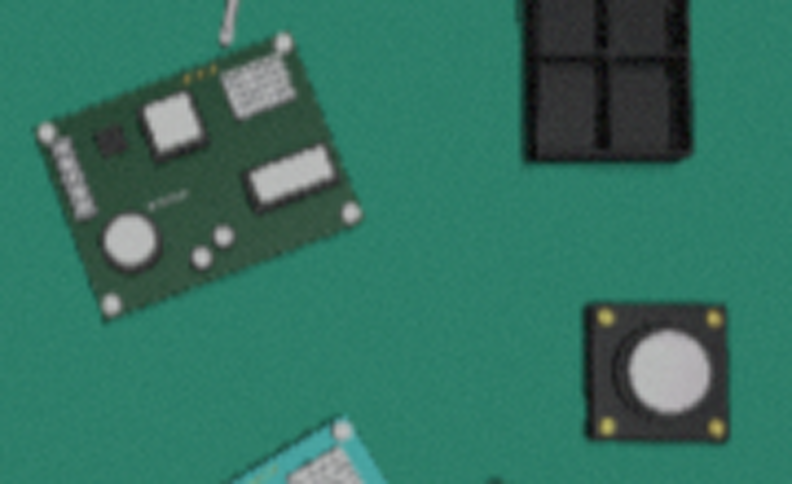

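The crop confirms the dark green board, with its long key at (275.7,179.2), square key at (248.6,167.2) and round key at (239,194). The bare disc on the black foot is at (361.7,224.1). Both cameras agree to about 2 mm. The tool's yaw already lines up with the board, so I'll move towards the disc with the fingers shut.

Request:
{"op": "arm_command", "data": {"motion": [[25, -17, 0, 0], [43, -29, 0, 0], [43, -29, 0, 0], [43, -29, 0, 0], [43, -29, 0, 0]], "fingers": 1}}

```text
time_s: 0.72
eef_pos: [345.6, -431.1, 253.0]
tcp_rot: [-3.141, 0.0, 0.309]
contact_force: [0.5, 0.1, -0.8]
opening: 0.2
finger_force: 0.0
```

```bash
cat >> h.py <<'E'
T=dict(disc=(456,-294.4),long=(567.3,-83.3),square=(597.3,-16.3),round=(530.6,7.5))
def to(k):
    from cell import get_state
    from scipy.spatial.transform import Rotation as Q
    s=get_state();e=np.array(s["eef_pos"]);R=Q.from_euler("xyz",s["tcp_rot"]).as_matrix()
    print(s["time_s"],e.round(1),np.round(s["tcp_rot"],3),"F",np.round(s["contact_force"],1),"open",s["opening"],"go",(R.T@(np.array([*T[k],e[2]])-e)).round(1))
E
python3 -c "
from h import *;from cell import env;to('disc');print(env.tip_reach)"
```

```text
0.725 [ 345.6 -431.1  253. ] [-3.141  0.     0.309] F [ 0.5  0.1 -0.8] open 0.18523561892142257 go [146.7 -96.7   0. ]
22.0
```

Request:
{"op": "arm_command", "data": {"motion": [[43, -29, 0, 0], [43, -29, 20, 0], [40, -26, 30, 0], [21, -13, 40, 0], [0, 0, 40, 0]]}}

```text
time_s: 1.35
eef_pos: [457.5, -292.8, 122.1]
tcp_rot: [-3.141, -0.002, 0.314]
contact_force: [-0.6, -1.7, 0.0]
opening: 0.1
finger_force: 0.0
```

```bash
python3 -c "
from h import *
to('disc')
p,d=viewer.grab_frame('side')
cv2.imwrite('pics/s1.png',cv2.resize(p[110:210,290:420],None,fx=5,fy=5,interpolation=cv2.INTER_CUBIC))"
```

```text
1.35 [ 457.5 -292.8  122.1] [-3.141e+00 -2.000e-03  3.140e-01] F [-0.6 -1.7  0. ] open 0.1132246781722451 go [-1.9  1.1 -0. ]
```

View pics/s1.png

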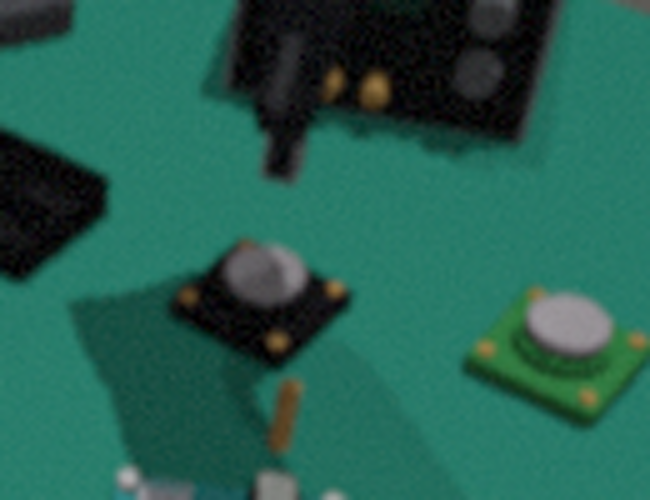

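The crop shows the shut fingertips at about (282,178), directly above the disc on the black foot at (265,275). The green pad at (565,320) is clear. Going down.

Request:
{"op": "arm_command", "data": {"motion": [[-2, 1, 20, 0], [0, 0, 20, 0], [0, 0, 12, 0], [0, 0, 6, 0], [0, 0, 0, 0]]}}

```text
time_s: 2.02
eef_pos: [453.8, -297.2, 65.5]
tcp_rot: [-3.142, 0.0, 0.309]
contact_force: [1.0, 0.8, 0.2]
opening: 0.2
finger_force: 0.0
```

Request:
{"op": "arm_command", "data": {"motion": [[0, 0, 3, 0], [0, 0, 3, 0], [0, 0, 2, 0], [0, 0, 1, 0], [0, 0, 0, 0]]}}

```text
time_s: 2.65
eef_pos: [453.8, -297.1, 56.3]
tcp_rot: [-3.142, 0.0, 0.309]
contact_force: [0.4, 0.4, 0.9]
opening: -0.2
finger_force: 0.0
```

Request:
{"op": "arm_command", "data": {"motion": [[0, 0, 2, 0], [0, 0, 2, 0], [0, 0, 1, 0], [0, 0, 0, 0], [0, 0, 0, 0]]}}

```text
time_s: 3.28
eef_pos: [454.0, -297.3, 51.4]
tcp_rot: [3.141, -0.0, 0.309]
contact_force: [0.3, -0.0, 2.1]
opening: 0.2
finger_force: 1.0
```

Request:
{"op": "arm_command", "data": {"motion": [[0, 0, 0, 0], [0, 0, 0, 0], [0, 0, 0, 0], [0, 0, 0, 0], [0, 0, 0, 0]]}}

```text
time_s: 3.9
eef_pos: [454.0, -297.2, 51.4]
tcp_rot: [3.141, -0.0, 0.309]
contact_force: [0.6, 0.3, 1.3]
opening: -0.0
finger_force: 1.0
```

```bash
python3 -c "
from h import *
to('disc');to('long')"
```

```text
3.9 [ 454.  -297.2   51.4] [ 3.141 -0.     0.309] F [0.6 0.3 1.3] open -0.003730993945184093 go [ 2.8 -2.1  0. ]
3.9 [ 454.  -297.2   51.4] [ 3.141 -0.     0.309] F [0.6 0.3 1.3] open -0.003730993945184093 go [ 173.  -169.4    0. ]
```

Request:
{"op": "arm_command", "data": {"motion": [[0, 0, -30, 0], [0, 0, -40, 0], [30, -30, -20, 0], [41, -40, 0, 0], [41, -40, 0, 0]]}}

```text
time_s: 4.53
eef_pos: [527.3, -157.0, 141.5]
tcp_rot: [-3.141, 0.0, 0.308]
contact_force: [0.6, -0.9, -0.6]
opening: -0.2
finger_force: 0.0
```

Request:
{"op": "arm_command", "data": {"motion": [[35, -35, 0, 0], [26, -24, 0, 0], [0, 0, 20, 0], [0, 0, 20, 0], [0, 0, 10, 0]]}}

```text
time_s: 5.15
eef_pos: [566.0, -83.3, 90.0]
tcp_rot: [-3.14, 0.003, 0.309]
contact_force: [0.5, 0.5, 0.1]
opening: -0.2
finger_force: 0.0
```

Request:
{"op": "arm_command", "data": {"motion": [[0, 0, 6, 0], [0, 0, 4, 0], [0, 0, 0, 0], [0, 0, 0, 0], [0, 0, 0, 0]]}}

```text
time_s: 5.78
eef_pos: [567.5, -83.6, 81.7]
tcp_rot: [3.141, -0.001, 0.309]
contact_force: [0.2, -0.3, -0.2]
opening: -0.0
finger_force: 0.0
```

```bash
python3 -c "
from h import *
to('long')"
```

```text
5.775 [567.5 -83.6  81.7] [ 3.141e+00 -1.000e-03  3.090e-01] F [ 0.2 -0.3 -0.2] open -0.034415255957274446 go [-0.1 -0.4 -0. ]
```

Request:
{"op": "arm_command", "data": {"motion": [[0, 0, 6, 0], [0, 0, 5, 0], [0, 0, 3, 0], [0, 0, 2, 0], [0, 0, 2, 0]]}}

```text
time_s: 6.4
eef_pos: [567.2, -83.6, 63.5]
tcp_rot: [-3.141, 0.0, 0.309]
contact_force: [-1.3, 0.0, 4.6]
opening: 0.1
finger_force: 2.2
```

Request:
{"op": "arm_command", "data": {"motion": [[0, 0, 2, 0], [0, 0, 2, 0], [0, 0, 2, 0], [0, 0, 0, 0], [0, 0, 0, 0]]}}

```text
time_s: 7.02
eef_pos: [567.1, -83.6, 57.3]
tcp_rot: [-3.141, 0.0, 0.309]
contact_force: [-1.7, -0.1, 3.7]
opening: -0.2
finger_force: 1.7
```

Request:
{"op": "arm_command", "data": {"motion": [[0, 0, 1.5, 0], [0, 0, 1, 0], [0, 0, 1, 0], [0, 0, 0, 0], [0, 0, 0, 0]]}}

```text
time_s: 7.65
eef_pos: [567.1, -83.6, 54.0]
tcp_rot: [-3.142, 0.0, 0.309]
contact_force: [-1.3, 1.0, 5.9]
opening: -0.4
finger_force: 2.7
```

Request:
{"op": "arm_command", "data": {"motion": [[0, 0, -10, 0], [0, 0, -25, 0], [15, -17, 0, 0], [20, -22, 0, 0], [14, -16, 0, 0]]}}

```text
time_s: 8.28
eef_pos: [598.2, -14.8, 89.2]
tcp_rot: [-3.142, -0.001, 0.31]
contact_force: [0.2, 0.2, 0.4]
opening: 0.2
finger_force: 0.0
```

Request:
{"op": "arm_command", "data": {"motion": [[0, 0, 6, 0], [0, 0, 4, 0], [0, 0, 0, 0], [0, 0, 0, 0], [0, 0, 0, 0]]}}

```text
time_s: 8.9
eef_pos: [597.2, -16.8, 79.0]
tcp_rot: [3.141, -0.0, 0.308]
contact_force: [0.4, -1.2, -0.3]
opening: -0.0
finger_force: 0.0
```

```bash
python3 -c "
from h import *
to('square')
p,d=viewer.grab_frame('side')
blobs('side',p,d,(220,170,288,228))
cv2.imwrite('pics/s2.png',cv2.resize(p[140:240,200:320],None,fx=5,fy=5,interpolation=cv2.INTER_CUBIC))"
```

```text
8.9 [597.2 -16.8  79. ] [ 3.141 -0.     0.308] F [ 0.4 -1.2 -0.3] open -0.01834360530642496 go [ 0.2 -0.5 -0. ]
side [222.5 171. ] [4 3 6] z 16.9 xy [718.3 -58.2]
side [266.7 184.8] [11 12 79] z 32.4 xy [568.8 -83.9]
side [280.3 183.3] [ 4  4 10] z 25.5 xy [ 548.7 -118.9]
side [267.  197.5] [3 2 6] z 34.3 xy [534.8 -45. ]
side [267.6 202.1] [4 3 7] z 34.9 xy [522.  -32.3]
side [256.8 205.6] [ 6  7 31] z 43.5 xy [529.7   1.7]
```

View pics/s2.png

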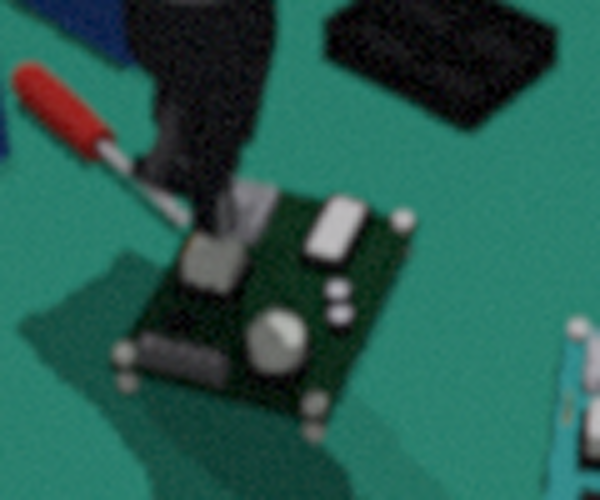

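The crop shows the long key at (337,230) now low, with its top at about 32 mm, so it is in. The square key at (213,262), under the fingertips, and the round key at (277,342) still stand out, and the board has not moved. Next is the square key.

Request:
{"op": "arm_command", "data": {"motion": [[0, 0, 5, 0], [0, 0, 4, 0], [0, 0, 3, 0], [0, 0, 2, 0], [0, 0, 2, 0]]}}

```text
time_s: 9.57
eef_pos: [597.1, -16.3, 63.0]
tcp_rot: [-3.141, 0.0, 0.309]
contact_force: [-2.0, -0.3, 4.5]
opening: 0.1
finger_force: 2.3
```

Request:
{"op": "arm_command", "data": {"motion": [[0, 0, 2, 0], [0, 0, 2, 0], [0, 0, 1.5, 0], [0, 0, 0, 0], [0, 0, 0, 0]]}}

```text
time_s: 10.2
eef_pos: [597.1, -16.3, 57.3]
tcp_rot: [-3.141, 0.0, 0.309]
contact_force: [-1.7, -0.1, 4.3]
opening: 0.1
finger_force: 2.1
```

Request:
{"op": "arm_command", "data": {"motion": [[0, 0, 1.5, 0], [0, 0, 1, 0], [0, 0, 1, 0], [0, 0, 0, 0], [0, 0, 0, 0]]}}

```text
time_s: 10.82
eef_pos: [597.1, -16.2, 54.0]
tcp_rot: [-3.141, 0.0, 0.309]
contact_force: [-2.8, 0.6, 5.7]
opening: 0.1
finger_force: 2.7
```

Request:
{"op": "arm_command", "data": {"motion": [[0, 0, -10, 0], [0, 0, -25, 0], [-16, -13, 0, 0], [-24, -18, 0, 0], [-16, -12, 0, 0]]}}

```text
time_s: 11.45
eef_pos: [530.1, 8.1, 89.2]
tcp_rot: [-3.142, -0.001, 0.309]
contact_force: [0.4, 0.3, 0.1]
opening: 0.1
finger_force: 0.0
```

Request:
{"op": "arm_command", "data": {"motion": [[0, 0, 6, 0], [0, 0, 4, 0], [0, 0, 0, 0], [0, 0, 0, 0], [0, 0, 0, 0]]}}

```text
time_s: 12.08
eef_pos: [531.2, 7.5, 78.8]
tcp_rot: [3.141, -0.0, 0.309]
contact_force: [0.6, 0.4, -0.3]
opening: -0.1
finger_force: 0.0
```

```bash
python3 -c "
from h import *
to('round')
p,d=viewer.grab_frame('side')
blobs('side',p,d,(220,170,288,228))"
```

```text
12.075 [531.2   7.5  78.8] [ 3.141 -0.     0.309] F [ 0.6  0.4 -0.3] open -0.06722392982051531 go [-0.5 -0.2 -0. ]
side [223.  171.5] [5 4 8] z 17.2 xy [715.2 -57.2]
side [231.  178.5] [ 7  6 12] z 17.1 xy [675.7 -50.4]
side [266.7 184.9] [11 12 79] z 32.0 xy [569.  -84.1]
side [280.1 183.3] [3 4 9] z 25.5 xy [ 549.  -118.5]
side [240.4 194.9] [ 9  5 25] z 32.4 xy [597.3  -7.6]
side [267.  197.5] [3 2 6] z 33.4 xy [535.4 -45.7]
side [267.5 202.5] [2 2 4] z 33.4 xy [522.3 -32.3]
side [262.2 220. ] [ 4  3 10] z 26.4 xy [496.7  18.8]
```

The long and square key tops are both at about 32 mm, so both are in. Now the round key.

Request:
{"op": "arm_command", "data": {"motion": [[0, 0, 5, 0], [0, 0, 4, 0], [0, 0, 3, 0], [0, 0, 2, 0], [0, 0, 2, 0]]}}

```text
time_s: 12.75
eef_pos: [530.7, 7.7, 62.9]
tcp_rot: [-3.141, 0.0, 0.309]
contact_force: [-1.4, 0.2, 4.8]
opening: -0.3
finger_force: 2.3
```

Request:
{"op": "arm_command", "data": {"motion": [[0, 0, 2, 0], [0, 0, 2, 0], [0, 0, 1.5, 0], [0, 0, 0, 0], [0, 0, 0, 0]]}}

```text
time_s: 13.38
eef_pos: [530.7, 7.6, 57.3]
tcp_rot: [-3.142, 0.0, 0.309]
contact_force: [-1.1, -0.1, 2.6]
opening: 0.1
finger_force: 1.9
```

Request:
{"op": "arm_command", "data": {"motion": [[0, 0, 1.5, 0], [0, 0, 1, 0], [0, 0, 1, 0], [0, 0, 0, 0], [0, 0, 0, 0]]}}

```text
time_s: 14.0
eef_pos: [530.7, 7.7, 53.9]
tcp_rot: [-3.142, 0.0, 0.309]
contact_force: [-1.5, -0.2, 5.4]
opening: -0.4
finger_force: 2.6
```

Request:
{"op": "arm_command", "data": {"motion": [[0, 0, -10, 0], [0, 0, -25, 0], [0, 0, -40, 0], [0, 0, -40, 0], [0, 0, -30, 0]]}}

```text
time_s: 14.62
eef_pos: [531.5, 7.6, 201.0]
tcp_rot: [3.141, -0.003, 0.309]
contact_force: [0.2, 0.9, -1.0]
opening: -0.2
finger_force: 0.0
```

Request:
{"op": "arm_command", "data": {"motion": [[-30, 30, 0, 0], [-40, 40, 0, 0], [-40, 40, 0, 0], [-20, 20, 0, 0], [0, 0, 0, 0]]}}

```text
time_s: 15.25
eef_pos: [445.5, -158.2, 199.3]
tcp_rot: [3.14, -0.0, 0.304]
contact_force: [0.1, 1.1, -0.2]
opening: -0.0
finger_force: 0.0
```

```bash
python3 -c "
from h import *
to('round')
for n,b in (('side',(220,170,288,228)),('top',(215,145,297,215))):
    p,d=viewer.grab_frame(n)
    blobs(n,p,d,b)"
```

```text
15.25 [ 445.5 -158.2  199.3] [ 3.14  -0.     0.304] F [ 0.1  1.1 -0.2] open -0.011479387188030004 go [ 1.307e+02 -1.327e+02 -1.000e-01]
side [222.5 171. ] [4 3 6] z 15.8 xy [719.3 -59. ]
side [246.9 178.3] [ 7 11 28] z 28.5 xy [632.2 -71.5]
side [231.  178.5] [ 7  6 12] z 16.8 xy [676.  -50.6]
side [266.7 184.9] [11 11 77] z 33.1 xy [568. -83.]
side [280.1 183.3] [3 4 9] z 25.7 xy [ 548.8 -118.3]
side [242.3 192.9] [12  9 72] z 33.4 xy [598.  -15.8]
side [267.  197.5] [3 2 6] z 33.6 xy [535.2 -45.5]
side [267.8 202.4] [3 2 5] z 34.5 xy [521.2 -32.3]
side [254.9 209.3] [11  8 70] z 32.7 xy [531.7   7.3]
side [224.4 209.9] [ 4  3 11] z 26.4 xy [595.4  56.2]
side [262.4 219.9] [ 4  3 11] z 25.8 xy [496.9  17.9]
top [261.2 146.9] [ 3  5 11] z 15.0 xy [654.8 -48.3]
top [268.7 158.3] [ 16  19 155] z 29.4 xy [621.9 -66.9]
top [248.8 168. ] [ 12  13 108] z 33.0 xy [596.6 -16.7]
top [220.2 169.7] [ 4  4 12] z 25.2 xy [594.1  55.8]
top [226.3 180.3] [ 9 17 61] z 32.9 xy [565.8  39.7]
top [275.6 179.8] [ 18  13 130] z 32.9 xy [566.5 -83.9]
top [289.4 187.8] [ 4  5 14] z 25.7 xy [ 547.2 -118.6]
top [239.3 194.6] [11 12 97] z 32.9 xy [529.7   7. ]
top [260.5 193.3] [ 4  4 14] z 33.5 xy [532.7 -45.9]
top [255.5 198. ] [ 4  5 16] z 32.9 xy [521.  -33.4]
top [235.  208.5] [ 3  4 12] z 26.1 xy [495.4  18. ]
```

```bash
python3 -c "
from cell import workorder
print(workorder.finish_job())"
```

```text
the job is handed in; nothing more can be done
None
```

The job is handed in at about 15 s of 58 s: I touched the earthing disc with about 1–2 N, then pressed the long, square and round keys about 11 mm in, in that order, with about 6 N at most. In the last pictures the board had not moved and the arm was clear. The hand-in call returned no verdict.

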